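Make up two guest-room coffee trays

ROBOT

A 7-joint arm with a two-finger parallel gripper is mounted at the origin on the work surface. World frame = base frame: x ahead of the robot, y to its left, z up, the work surface at z = 0. Lengths are in m, angles in rad, forces in N, time in s.
With the tool pointing down it reaches from about 0.425 to 0.875 m from the base axis. Payload 4.7 kg.
Tool frame: the origin (TCP) lies midway between the tips of the shut fingers; the grasp point (between the pads) lies 19 mm behind it; z points along the fingers, y is the line along which they close (so a half turn about z gives the same grasp; the last joint's range is limited). The gripper opens to 87 mm and grips with 3 to 60 N. Pads are 19 mm wide; open, the fingers measure 117 mm over their backs; the gripper's body (75 mm by 190 mm) begins 51 mm behind the grasp point.
Start: joints at [1.3, 0.321, -0.07, 1.45, 0.023, 1.371, -0.057], TCP at [0.183, -0.624, 0.193] pointing down, gripper open.
Joint ranges: [-2.86, 2.86], [-0.3, 2.09], [-1.38, 1.24], [0.06, 2.45], [-1.56, 4.7], [0.09, 2.05], [-2.69, 2.69]. Speed limits (rad/s): [2.57, 2.57, 3.14, 3.14, 3.14, 3.14, 3.14].

INTERFACE

Orientations are given as a rotation vector (axis times angle).
In Python, from bench import ctrl gives the robot as it stands. The module is installed in compiled form; this text tells all that it offers.
- The arm moves only by the shell command python3 -m handwheel 'ROWS' [FORCE]. ROWS is JSON, a list of rows, each a list of 7 numbers: the finger opening in m, from 0 to 0.087, then the shift along the tool's x, y, z in m, then the turn, a rotation vector about the tool's x, y, z in degrees. A call has 1 to 12 rows; each row shifts and turns the commanded pose from where the row before left it, along the tool's axes as they then stand; what a row does not reach is not made up. A row lasts 1/8 s, in which the tool goes at most 62.5 mm and 10.7 degrees, less where a joint would pass 70% of its speed; a pose out of reach is approached as far as the arm can. A call is refused whole if a number of a shift passes 0.0625 or a number of a turn 10.7, either way. A call with a gripper value outside its range is refused whole. The fingers move at their own pace and stop on an object; FORCE is the grip in N (left out, the last holds). Time passes only in rows, so rows that do not move let the fingers close. It gives the time, the measured TCP pose, the force, the opening and the grip force at its end, in the units of the state.
- ctrl.get_state(): the state, without advancing time (a new reading comes with each control period).
- ctrl.get_image(name): name is "scene" or "top" or "wrist"; returns (picture, depth): 420x560x3 uint8, blue, green, red; 420x560 float32, m along the optical axis (not along the pixel's ray), 0 where there is no reading.
- ctrl.camera_info(name): a dict with "intrinsics" (3x3 intrinsics, pixels), "R" (3x3) and "t" (3): a world point X has camera coordinates R X + t. Camera axes: x right, y down, z forward; pixel columns grow to the right and rows downward; lengths in m; the calibration is good to about 2 mm. A picture is of the moment at which its call begins: read the wrist's pose just before it. camera_info takes no time and is no camera call; for the wrist camera it gives the pose at the moment of the call.
- ctrl.close_job(): hands the job in; it is judged then, once.
The state is a dict: "time": time; "joint_positions": joint angles; "qd": joint speeds; "joint_torque": joint torques, N m; "position": TCP position; "tool_rot": TCP orientation; "ft_force": force on the tool from outside, world axes, zero at the start; "torque": the same for the moment, N m; "grip_width": opening from 0.0 (shut) to 1.0 (fully open); "grip_force": force on a finger pad.
Only numpy, scipy, OpenCV 4.12 (cv2) and the standard library are available. Lean on these libraries where they do the work, as an engineer would, in place of code of your own. Each camera call takes 0.05 s, during which the arm holds its last target. There are 200 camera calls.

TASK

Make up the two coffee trays from the stock on the counter: on the oblong tray put the tall cup on the large cork pad, the big coffee pod with the foil lid on the medium pad and the low creamer tub on the small pad; on the round tray put the small espresso cup on the larger pad and the little aluminium espresso capsule on the smaller pad. Everything must stand the way up it was, centred on its pad by eye (within about a centimetre), and be let go. Leave the jam jar, the tea tin and the corkscrew where they are.

Things in the scene. Friction and masses are not known exactly. Their poses are not given: they have to be found in the camera images.
- tray_long: Oblong dark metal tray, fixed, 150 (its x) by 230 (its y) mm; floor 4 mm, rim top 12 mm above the counter, rim 4 mm thick. Origin: centre of its underside. Three round cork pads, flush with the floor, on its y axis (x = 0): large, 68 mm wide, at y = -68 mm; small, 34 mm, at y = +3 mm; medium, 50 mm, at y = +68 mm. Yaw within 0.25 rad of 0.
- tray_round: Round dark metal tray, fixed, 192 mm across the rim; floor 4 mm, rim top 12 mm above the counter, floor 88 mm in radius. Origin: centre of its underside. Two round cork pads, flush with the floor, on its y axis (x = 0): larger pad 54 mm wide at y = -42 mm, smaller pad 34 mm at y = +42 mm. Yaw within 0.8 rad of 0.
- big_cup: Tall white ceramic cup without handle, open upward, 88 mm high, 48 mm wide at the foot, widening evenly to 64 mm at the mouth (61 mm wide at 70 mm height); wall 3.5 mm; about 160 g. Loose, upright. Origin: centre of its underside; z up.
- small_cup: Small white ceramic espresso cup without handle, open upward, 56 mm high, 38 mm wide at the foot, widening evenly to 52 mm at the mouth (48 mm wide at 42 mm height); wall 3.5 mm; about 80 g. Loose, upright. Origin: centre of its underside; z up.
- pod: Large coffee pod: white plastic tub with a flat foil lid on top, 44 mm high, 38 mm wide at the foot, 45 mm below the rim; the top 7 mm is a rim 51 mm wide; about 20 g. Loose, upright. Origin: centre of its underside; z up.
- capsule: Small espresso capsule of aluminium, standing on its rim with the narrowed end up: 29 mm high, rim 35 mm wide and 3 mm high at the bottom, straight body 32 mm wide up to 21 mm, then narrowing to 18 mm at the top; about 12 g. Loose. Origin: centre of its underside; z up.
- creamer: Creamer tub: low white plastic tub with a foil lid and a small thin peel tab (to +x, nothing to collide with), 20 mm high, 29 mm wide at the foot; the top 5 mm is a rim 39 mm wide; about 15 g. Loose, upright. Origin: centre of its underside; z up.
- jam_jar: Bystander: small round amber-glass jam jar with a steel lid, 48 mm wide, 50 mm high, standing among the stock. Origin: centre of its underside.
- tea_tin: Bystander: square brass-coloured tea tin, 50 by 50 mm, 70 mm high, standing among the stock. Origin: centre of its underside.
- corkscrew: Bystander: folded corkscrew with a red handle lying between the trays, about 135 mm long in all, 22 mm wide, 16 mm high, long axis along its x. Origin: underside, at the middle of its 100 mm handle.

How it is judged:
By the outcome, as a careful person would: the job done as asked, in the order asked, and still so for the second after the job is handed in, with the robot touching nothing.
It also fails if it takes over 128 s, if anything falls off the work surface, if the arm or the gripper's body presses on something with over 40 N, if the wrist force passes 120 N, or if a joint passes its speed limit or range.

## Working session

There is one attempt and no reset: what is moved stays moved. The work goes in short steps, Python scripts to look and compute and a shell command to move; the robot and the scene stay as the last step left them, time stands still between calls to the robot, and variables do not carry over. Pictures are saved under pics/ and viewed, at most 14 in all, crops included, and the job is handed in when it is done.

```bash
mkdir -p pics
cat > h.py <<'E'
import numpy as np, cv2
from bench import ctrl
from scipy.spatial.transform import Rotation as Ro
def st():
    s=ctrl.get_state(); print('t',round(s['time'],2),'p',np.round(s['position'],4),'R\n',np.round(Ro.from_rotvec(s['tool_rot']).as_matrix(),3),'w',round(s['grip_width'],3),'gf',np.round(s['grip_force'],1),'f',np.round(s['ft_force'],1),'q',np.round(s['joint_positions'],2)); return s
def world(name,d):
    c=ctrl.camera_info(name);K=np.array(c['intrinsics']);R=np.array(c['R']);t=np.array(c['t'])
    v,u=np.mgrid[:d.shape[0],:d.shape[1]]
    P=np.stack([(u-K[0,2])/K[0,0]*d,(v-K[1,2])/K[1,1]*d,d],-1)
    return (P-t)@R
E
python3 - <<'E'
from h import *
st()
for n in ('top','scene'):
    im,d=ctrl.get_image(n); cv2.imwrite(f'pics/{n}0.png',im); np.savez(f'{n}0.npz',im=im,W=world(n,d),d=d)
    c=ctrl.camera_info(n); print(n,np.round(-np.array(c['R']).T@c['t'],3))
E
```

```text
t 0.0 p [ 0.1824 -0.6233  0.1923] R
 [[ 0.96   0.281 -0.001]
 [ 0.281 -0.96   0.002]
 [-0.    -0.002 -1.   ]] w 0.998 gf 0.0 f [-0.4  0.1 -0.2] q [ 1.3   0.32 -0.07  1.45  0.02  1.37 -0.06]
top [ 0.414 -0.008  1.272]
scene [1.196 0.528 0.672]
```

View pics/top0.png

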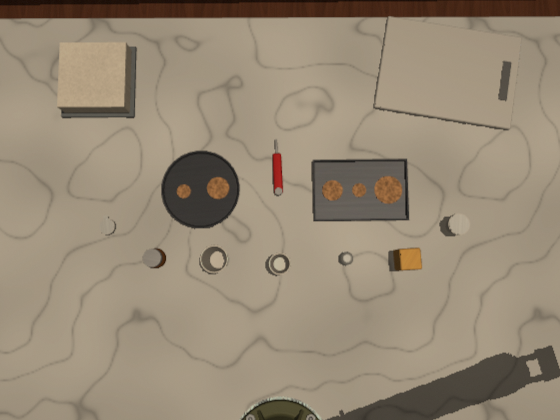

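View pics/scene0.png

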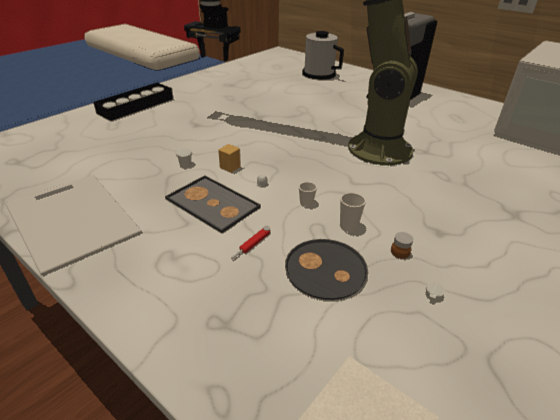

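The top view shows the creamer (109,227), jam jar (154,258), big cup (213,260), small cup (279,265), capsule (346,258), tea tin (409,259) and pod (459,224). The round tray's pads are at (218,188) and (184,191). The oblong tray's pads are at (388,190), (360,190) and (333,190). The scene view agrees with this. Next I'll measure the positions.

```bash
python3 - <<'E'
from h import *
z=np.load('top0.npz');W=z['W'];im=z['im']
tab=np.abs(W[...,2])<.02; print('table z',np.median(W[...,2][tab]), 'holes',(z['d']==0).sum())
for n,u,v,r,h in [('creamer',109,227,14,.020),('jam',154,258,16,.05),('big',213,260,20,.088),('small',279,265,16,.056),('capsule',346,258,12,.029),('tin',409,259,18,.07),('pod',459,224,16,.044)]:
    w=W[v-r:v+r+1,u-r:u+r+1].reshape(-1,3)
    m=w[:,2]>h-.008
    p=w[m]; 
    if len(p)>4:
        c,rad=cv2.minEnclosingCircle(p[:,:2].astype(np.float32)); print(n,'topcircle',np.round(c,4),'d',round(2*rad,4),'zmax',p[:,2].max().round(4),'mean',p.mean(0).round(4),len(p))
    else: print(n,'few',w[:,2].max())
g=im.astype(int)
cork=(g[...,2]-g[...,0]>35)&(W[...,2]<.02)
for x0,x1 in((160,245),(310,410)):
    m=np.zeros(cork.shape,np.uint8);m[160:222,x0:x1]=cork[160:222,x0:x1]
    n,l,s,c=cv2.connectedComponentsWithStats(m)
    for i in range(1,n):
        if s[i,4]>25:
            p=W[l==i];cc,rad=cv2.minEnclosingCircle(p[:,:2].astype(np.float32));print('pad',p.mean(0).round(4),np.round(cc,4),'d',2*np.sqrt(s[i,4]/np.pi)*.0024, 2*rad)
E
python3 - <<'E'
import sys;sys.path.insert(0,'.')
from h import *
c=ctrl.camera_info('wrist');s=ctrl.get_state();T=Ro.from_rotvec(s['tool_rot']).as_matrix()
R=np.array(c['R']);print('cam in tool',T.T@(-R.T@c['t']-s['position']),'\naxes',(T.T@R.T).round(3),c['intrinsics'])
E
```

```text
table z -0.0003690208443771509 holes 952
creamer topcircle [0.4667 0.2135] d 0.4556 zmax 1.2724 mean [0.5182 0.4092 0.0354] 234
jam topcircle [0.4292 0.1548] d 0.3272 zmax 1.2724 mean [0.4418 0.2944 0.0576] 281
big topcircle [0.4296 0.0856] d 0.19 zmax 1.2724 mean [0.4371 0.1424 0.1449] 162
small topcircle [0.4275 0.0009] d 0.0514 zmax 1.2724 mean [0.4276 0.001  0.0643] 120
capsule topcircle [ 0.4298 -0.0898] d 0.1668 zmax 1.2724 mean [ 0.4396 -0.153   0.0562] 124
tin topcircle [ 0.4274 -0.1654] d 0.3163 zmax 1.2724 mean [ 0.4364 -0.2921  0.0864] 488
pod topcircle [ 0.4713 -0.2258] d 0.4507 zmax 1.2724 mean [ 0.5175 -0.4157  0.0531] 389
pad [0.6113 0.151  0.0038] [0.6115 0.1507] d 0.053958709507704046 0.05605104938149452
pad [0.6036 0.2345 0.0034] [0.6034 0.2352] d 0.034362063736126214 0.03570278361439705
pad [ 0.6051 -0.2637  0.0036] [ 0.6058 -0.2644] d 0.06759433882723638 0.07059067487716675
pad [ 0.6045 -0.1279  0.0038] [ 0.6045 -0.128 ] d 0.050154899100111505 0.051678579300642014
pad [ 0.6048 -0.1928  0.004 ] [ 0.6048 -0.1932] d 0.03414796779678479 0.03583630919456482
cam in tool [ 0.08256159 -0.00061189 -0.18999212] 
axes [[ 0.    -0.954 -0.3  ]
 [ 1.     0.     0.   ]
 [-0.    -0.3    0.954]] [[327.25559067   0.         280.24304205]
 [  0.         327.25559067 206.10862731]
 [  0.           0.           1.        ]]
```

Run:
```python
from h import *
z=np.load('top0.npz');W=z['W'];ok=z['d']>0
for n,u,v,r,h in [('creamer',109,227,16,.020),('jam',154,258,16,.05),('big',213,260,20,.088),('small',279,265,16,.056),('capsule',346,258,12,.029),('tin',409,259,18,.07),('pod',459,224,16,.044)]:
    s=np.s_[v-r:v+r+1,u-r:u+r+1]; w=W[s][ok[s]]
    for lo in (.012,h-.008):
        p=w[(w[:,2]>lo)&(w[:,2]<h+.02)]
        if len(p)<5: print(n,'few');continue
        c,rad=cv2.minEnclosingCircle(p[:,:2].astype(np.float32)); print(n,'circle',np.round(c,4),'d',round(2*rad,4),'zmax',p[:,2].max().round(4),'mean',p.mean(0).round(4),len(p))
m=ok&(W[...,2]>.008)&(W[...,2]<.03);m[:130]=0;m[205:]=0;m[:,:262]=0;m[:,295:]=0
p=W[m];print('corkscrew',p.min(0),p.max(0))
```

```text
creamer circle [0.5216 0.4146] d 0.045 zmax 0.0262 mean [0.5195 0.4146 0.0193] 231
creamer circle [0.5216 0.4146] d 0.045 zmax 0.0262 mean [0.5195 0.4146 0.0193] 231
jam circle [0.4418 0.2959] d 0.0464 zmax 0.0557 mean [0.4416 0.2933 0.0431] 359
jam circle [0.4424 0.2974] d 0.0437 zmax 0.0557 mean [0.442  0.2966 0.0489] 279
big circle [0.4378 0.1487] d 0.0636 zmax 0.0966 mean [0.4392 0.1569 0.0637] 375
big circle [0.4378 0.1487] d 0.0636 zmax 0.0966 mean [0.4384 0.1502 0.0863] 154
small circle [0.4275 0.0009] d 0.0514 zmax 0.0591 mean [0.4278 0.0012 0.0431] 230
small circle [0.4275 0.0009] d 0.0514 zmax 0.0591 mean [0.4277 0.001  0.0541] 119
capsule circle [ 0.4399 -0.1573] d 0.0318 zmax 0.0339 mean [ 0.4397 -0.1564  0.025 ] 143
capsule circle [ 0.4398 -0.1572] d 0.0312 zmax 0.0339 mean [ 0.4402 -0.1566  0.0261] 121
tin circle [ 0.4368 -0.296 ] d 0.0666 zmax 0.0759 mean [ 0.4367 -0.2924  0.0638] 576
tin circle [ 0.4365 -0.2965] d 0.0653 zmax 0.0759 mean [ 0.4368 -0.2963  0.0691] 481
pod circle [ 0.5183 -0.4197] d 0.0526 zmax 0.0516 mean [ 0.5181 -0.4184  0.043 ] 397
pod circle [ 0.5183 -0.4197] d 0.0526 zmax 0.0516 mean [ 0.5183 -0.4188  0.0436] 386
corkscrew [ 0.59281688 -0.0061108   0.00803218] [0.72828909 0.01810444 0.02354782]
```

```bash
python3 -m handwheel '[[0.087,0,0,0,0,0,-10.53],[0.087,0,0,0,0,0,-10.53],[0.087,0,0,0,0,0,-10.53],[0.087,0,0,0,0,0,-10.53],[0.087,0,0,0,0,0,-10.53],[0.087,0,0,0,0,0,-10.53],[0.087,0,0,0,0,0,-10.53],[0.087,0,0,0,0,0,0]]' 20; python3 -c "
from h import *;st()"
```

```text
time: 1.1
position: [0.1824, -0.6236, 0.1928]
tool_rot: [-2.223, -2.219, -0.001]
ft_force: [-0.4, -0.8, 0.6]
grip_width: 0.997
grip_force: 0.0
t 1.1 p [ 0.1824 -0.6236  0.1928] R
 [[ 0.002  1.    -0.   ]
 [ 1.    -0.002  0.001]
 [ 0.001 -0.    -1.   ]] w 0.997 gf 0.0 f [-0.4 -0.8  0.6] q [ 1.43  0.33 -0.24  1.45  0.08  1.37  1.19]
```

```bash
python3 -m handwheel '[[0.087,0.05,0.052,0,0,0,0],[0.087,0.05,0.052,0,0,0,0],[0.087,0.05,0.052,0,0,0,0],[0.087,0.05,0.052,0,0,0,0],[0.087,0.05,0.052,0,0,0,0],[0.087,0.05,0,0,0,0,0],[0.087,0.05,0,0,0,0,0],[0.087,0.05,0,0,0,0,0],[0.087,0.05,0,0,0,0,0],[0.087,0.05,0,0,0,0,0],[0.087,0.05,0,0,0,0,0]]' ; python3 -m handwheel '[[0.087,0.04,0,0,0,0,0],[0.087,0.04,0,0,0,0,0],[0.087,0.04,0,0,0,0,0],[0.087,0.04,0,0,0,0,0],[0.087,0.04,0,0,0,0,0],[0.087,0,0,0,0,0,0]]';python3 -c "
from h import *;st()"
```

```text
time: 2.48
position: [0.4074, -0.1055, 0.1934]
tool_rot: [2.225, 2.217, -0.0]
ft_force: [1.2, 0.1, -0.2]
grip_width: 1.002
grip_force: 0.0
time: 3.22
position: [0.4072, 0.0961, 0.1936]
tool_rot: [2.217, 2.224, 0.001]
ft_force: [0.9, 0.1, 0.5]
grip_width: 0.998
grip_force: 0.0
t 3.23 p [0.4072 0.0961 0.1936] R
 [[-0.003  1.     0.001]
 [ 1.     0.003 -0.   ]
 [-0.     0.001 -1.   ]] w 0.998 gf 0.0 f [0.9 0.1 0.5] q [ 0.77 -0.25 -0.91  1.95 -0.2   1.35 -0.07]
```

```bash
python3 -m handwheel '[[0.087,0.027,0.031,0,0,0,0],[0.087,0.026,0,0,0,0,0],[0.087,0,0,0,0,0,0],[0.087,0,0,0,0,0,0]]'
cat >> h.py <<'E'
def wr(name,zlo,zhi,xr,yr):
    im,d=ctrl.get_image('wrist');W=world('wrist',d);cv2.imwrite(f'pics/{name}.png',im)
    m=(d>0)&(W[...,2]>zlo)&(W[...,2]<zhi)&(W[...,0]>xr[0])&(W[...,0]<xr[1])&(W[...,1]>yr[0])&(W[...,1]<yr[1])
    p=W[m];c,r=cv2.minEnclosingCircle(p[:,:2].astype(np.float32))
    print(len(p),'circle',np.round(c,4),'d',round(2*r,4),'z',np.percentile(p[:,2],[5,50,95]).round(4),'xr',np.percentile(p[:,0],[1,99]).round(4),'yr',np.percentile(p[:,1],[1,99]).round(4))
E
python3 -c "
from h import *;st();wr('w1',.082,.095,(.38,.5),(.09,.21))"
```

```text
time: 3.72
position: [0.4384, 0.1442, 0.193]
tool_rot: [2.224, 2.219, -0.002]
ft_force: [0.9, 0.2, -0.2]
grip_width: 1.001
grip_force: 0.0
t 3.73 p [0.4384 0.1442 0.193 ] R
 [[ 0.002  1.    -0.001]
 [ 1.    -0.002 -0.001]
 [-0.001 -0.001 -1.   ]] w 1.001 gf 0.0 f [ 0.9  0.2 -0.2] q [ 0.77 -0.1  -1.07  1.87 -0.09  1.33 -0.28]
853 circle [0.4371 0.1479] d 0.0638 z [0.0833 0.0864 0.0878] xr [0.4065 0.4679] yr [0.1173 0.179 ]
```

View pics/w1.png

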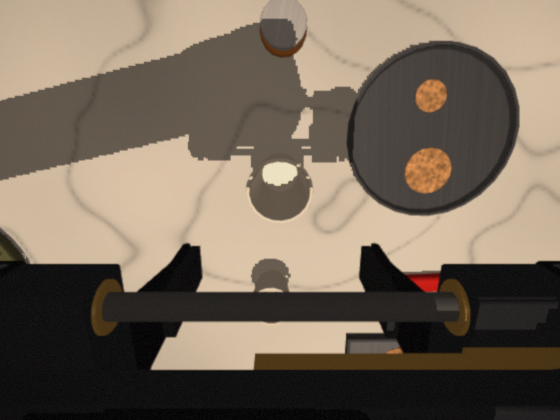

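The wrist view shows the cup at (280,190), between the fingers at about (180,270) and (375,270). Its rim circle measures 64 mm, as it should.

```bash
python3 -m handwheel '[[0.087,0.004,-0.001,0.03,0,0,0],[0.087,0,0,0.03,0,0,0],[0.087,0,0,0.03,0,0,0],[0.087,0,0,0.03,0,0,0],[0.087,0,0,0.022,0,0,0],[0.087,0,0,0,0,0,0]]' 20 && python3 -m handwheel '[[0.04,0,0,0,0,0,0],[0.04,0,0,0,0,0,0],[0.04,0,0,0,0,0,0],[0.04,0,0,0,0,0,0],[0.04,0,0,0,0,0,0],[0.04,0,0,0,0,0,0]]'
```

```text
time: 4.53
position: [0.436, 0.1483, 0.0498]
tool_rot: [-2.221, -2.218, 0.005]
ft_force: [0.9, 0.4, 0.3]
grip_width: 0.997
grip_force: 0.0
time: 5.28
position: [0.4379, 0.1499, 0.0519]
tool_rot: [2.22, 2.222, 0.0]
ft_force: [-1.0, -1.3, 6.2]
grip_width: 0.705
grip_force: 19.8
```

```bash
python3 -m handwheel '[[0.04,0,0,-0.03,0,0,0],[0.04,0,0,-0.035,0,0,0],[0.04,0,0,-0.035,0,0,0],[0.04,-0.02,0.02,0,0,0,0],[0.04,-0.03,0.02,0,0,0,0],[0.04,-0.03,0.02,0,0,0,0],[0.04,-0.03,0.02,0,0,0,0],[0.04,-0.04,0.02,0,0,0,0],[0.04,-0.04,0.02,0,0,0,0],[0.04,-0.04,0.02,0,0,0,0],[0.04,-0.04,0.02,0,0,0,0],[0.04,-0.04,0,0,0,0,0]]' && python3 -m handwheel '[[0.04,-0.04,0,0,0,0,0],[0.04,-0.04,0,0,0,0,0],[0.04,-0.024,0.007,0,0,0,0],[0.04,0,0,0,0,0,0],[0.04,0,0,0,0,0,0]]';python3 -c "
from h import *;st()"
```

```text
time: 6.78
position: [0.5982, -0.1611, 0.15]
tool_rot: [-2.219, -2.221, -0.001]
ft_force: [0.3, 1.1, -2.1]
grip_width: 0.71
grip_force: 19.9
time: 7.4
position: [0.6044, -0.2623, 0.1507]
tool_rot: [-2.218, -2.222, -0.001]
ft_force: [-0.1, 1.6, -1.7]
grip_width: 0.71
grip_force: 20.0
t 7.4 p [ 0.6044 -0.2623  0.1507] R
 [[-0.002  1.    -0.001]
 [ 1.     0.002  0.002]
 [ 0.002 -0.001 -1.   ]] w 0.71 gf 20.0 f [-0.1  1.6 -1.7] q [ 1.    0.5  -0.87  1.46  0.38  1.36  0.11]
```

```bash
python3 -m handwheel '[[0.04,-0.002,0,0.03,0,0,0],[0.04,0,0.001,0.03,0,0,0],[0.04,0,0,0.025,0,0,0],[0.04,0,0,0.004,0,0,0],[0.04,0,0,0,0,0,0]]' ; python3 -m handwheel '[[0.04,0,0,0.002,0,0,0],[0.04,0,0,0.002,0,0,0],[0.04,0,0,0,0,0,0]]'
```

```text
time: 8.02
position: [0.6062, -0.265, 0.0631]
tool_rot: [2.219, 2.223, 0.001]
ft_force: [-0.1, -0.4, -2.2]
grip_width: 0.713
grip_force: 20.0
time: 8.4
position: [0.6057, -0.2662, 0.0586]
tool_rot: [2.221, 2.222, -0.0]
ft_force: [-0.5, -0.5, -1.6]
grip_width: 0.706
grip_force: 20.0
```

```bash
python3 -m handwheel '[[0.04,0,0,0.002,0,0,0],[0.04,0,0,0.001,0,0,0],[0.04,0,0,0,0,0,0]]'; python3 -m handwheel '[[0.04,0,0,0.001,0,0,0],[0.04,0,0,0,0,0,0]]'
```

```text
time: 8.78
position: [0.6058, -0.2662, 0.056]
tool_rot: [2.221, 2.222, -0.0]
ft_force: [-1.8, 0.4, 3.2]
grip_width: 0.711
grip_force: 20.0
time: 9.02
position: [0.6059, -0.2662, 0.056]
tool_rot: [2.22, 2.221, -0.001]
ft_force: [-3.6, 0.2, 7.7]
grip_width: 0.713
grip_force: 20.1
```

```bash
python3 -m handwheel '[[0.087,0,0,-0.001,0,0,0],[0.087,0,0,0,0,0,0],[0.087,0,0,0,0,0,0],[0.087,0,0,0,0,0,0],[0.087,0,0,-0.02,0,0,0],[0.087,0,0,-0.03,0,0,0],[0.087,0,0,-0.04,0,0,0],[0.087,0,0,-0.04,0,0,0],[0.087,-0.03,-0.02,0,0,0,0],[0.087,-0.04,-0.02,0,0,0,0],[0.087,-0.04,-0.02,0,0,0,0],[0.087,-0.042,-0.028,0,0,0,0]]' 12; python3 -m handwheel '[[0.087,0,0,0,0,0,0],[0.087,0,0,0,0,0,0]]';python3 -c "
from h import *;st();wr('w2',.038,.05,(.47,.57),(-.47,-.37));wr('w2b',.086,.1,(.5,.7),(-.35,-.2))"
```

```text
time: 10.52
position: [0.518, -0.4188, 0.1872]
tool_rot: [2.218, 2.222, 0.001]
ft_force: [0.6, -0.9, -0.3]
grip_width: 0.998
grip_force: 0.0
time: 10.78
position: [0.5184, -0.4175, 0.1866]
tool_rot: [2.22, 2.221, 0.002]
ft_force: [-0.4, 0.3, 0.5]
grip_width: 1.0
grip_force: 0.0
t 10.78 p [ 0.5184 -0.4175  0.1866] R
 [[-0.001  1.     0.002]
 [ 1.     0.001  0.   ]
 [ 0.     0.002 -1.   ]] w 1.0 gf 0.0 f [-0.4  0.3  0.5] q [ 1.24  0.48 -0.84  1.4   0.35  1.42  0.4 ]
1805 circle [ 0.5182 -0.4196] d 0.0515 z [0.0417 0.043  0.0442] xr [0.4945 0.5419] yr [-0.4431 -0.395 ]
864 circle [ 0.605  -0.2674] d 0.0639 z [0.0867 0.0901 0.0915] xr [0.5737 0.6358] yr [-0.2984 -0.2571]
```

```bash
python3 -m handwheel '[[0.087,-0.002,0,0.035,0,0,0],[0.087,0,0,0.035,0,0,0],[0.087,0,0,0.035,0,0,0],[0.087,0,0,0.035,0,0,0],[0.087,0,0,0.025,0,0,0],[0.087,0,0,0,0,0,0],[0.03,0,0,0,0,0,0],[0.03,0,0,0,0,0,0],[0.03,0,0,0,0,0,0],[0.03,0,0,0,0,0,0],[0.03,0,0,0,0,0,0],[0.03,0,0,0,0,0,0]]' 12; python3 -m handwheel '[[0.03,0,0,0,0,0,0],[0.03,0,0,0,0,0,0]]'
```

```text
time: 12.38
position: [0.5177, -0.4201, 0.0204]
tool_rot: [2.221, 2.222, -0.0]
ft_force: [-0.2, -0.2, -0.6]
grip_width: 0.412
grip_force: 0.0
time: 12.62
position: [0.5177, -0.4201, 0.0203]
tool_rot: [-2.221, -2.222, 0.0]
ft_force: [-0.1, 0.6, 0.2]
grip_width: 0.352
grip_force: 0.0
```

The fingers closed to 31 mm with no grip force, so the pod is not between them. I'll look before doing anything else.

```bash
python3 -c "
from h import *
im,d=ctrl.get_image('wrist');im2,d2=ctrl.get_image('scene');cv2.imwrite('pics/c.png',np.hstack([cv2.resize(im,(400,300)),cv2.resize(im2[110:290,100:340],(400,300),interpolation=2)]))"
```

```text
(no output)
```

View pics/c.png

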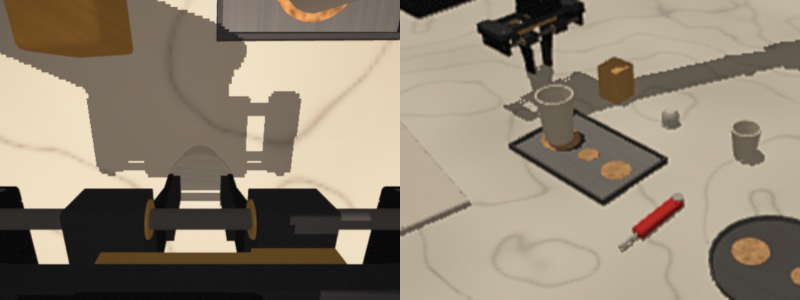

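The wrist crop shows a rounded, shaded shape at (200,165), just on the +y side of the fingers. I'll locate it by depth.

Run:
```python
from h import *
st()
im,d=ctrl.get_image('wrist');W=world('wrist',d)
m=(d>0)&(W[...,2]>.008)&(W[...,2]<.06)&(W[...,0]>.45)&(W[...,0]<.58)&(W[...,1]>-.5)&(W[...,1]<-.33)
p=W[m]
for lo in np.arange(.008,.06,.006):
    q=p[(p[:,2]>=lo)&(p[:,2]<lo+.006)]
    if len(q)>10: print(round(lo,3),len(q),q.min(0).round(3),q.max(0).round(3))
```

```text
t 12.72 p [ 0.5178 -0.4201  0.0203] R
 [[-0.  1. -0.]
 [ 1.  0. -0.]
 [-0. -0. -1.]] w 0.346 gf 0.0 f [ 0.1 -0.3 -0.4] q [ 1.21  0.61 -0.77  1.57  0.46  1.15  0.34]
0.008 81 [ 0.502 -0.408  0.008] [ 0.533 -0.4    0.014]
0.014 80 [ 0.505 -0.404  0.014] [ 0.529 -0.399  0.02 ]
0.02 17 [ 0.51  -0.401  0.02 ] [ 0.523 -0.399  0.024]
0.032 89 [ 0.493 -0.413  0.035] [ 0.541 -0.394  0.038]
0.038 4320 [ 0.494 -0.442  0.038] [ 0.542 -0.395  0.044]
0.044 359 [ 0.494 -0.441  0.044] [ 0.541 -0.395  0.05 ]
0.05 234 [ 0.493 -0.429  0.05 ] [ 0.541 -0.408  0.056]
0.056 181 [ 0.494 -0.429  0.056] [ 0.542 -0.408  0.06 ]
```

View closer.

Run:
```python
from h import *
im,d=ctrl.get_image('wrist');im2,d2=ctrl.get_image('scene')
a=cv2.resize(im[200:380,180:380],(400,360),interpolation=2);b=cv2.resize(im2[120:192,160:240],(400,360),interpolation=2)
a=np.clip(a.astype(int)*2,0,255).astype(np.uint8);cv2.imwrite('pics/c2.png',np.hstack([a,b]))
```

```text
(no output)
```

View pics/c2.png

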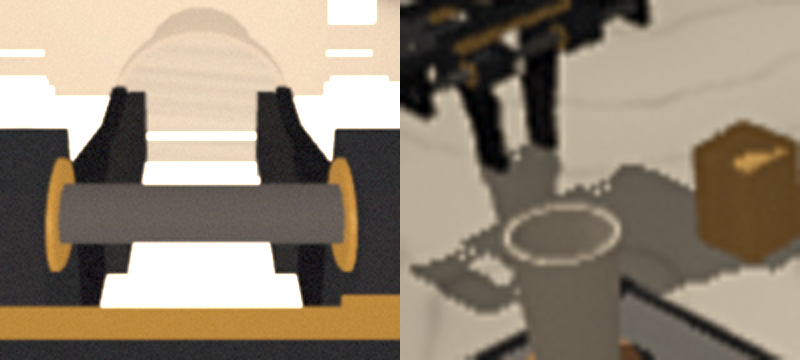

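The picture shows the fingertips disappearing at the lid, inside the rim circle. That means either they overlap the pod without contact or the tips sit higher than the TCP reading. I'll back up and measure the real tip height.

```bash
python3 -m handwheel '[[0.03,0,0,-0.04,0,0,0],[0.03,0,0,-0.04,0,0,0],[0.03,0,0,0,0,0,0],[0.03,0,0,0,0,0,0]]'
python3 - <<'E'
from h import *
st()
im,d=ctrl.get_image('wrist');W=world('wrist',d)
dark=(im.max(2)<45)&(d>0)&(abs(W[...,0]-.518)<.05)&(abs(W[...,1]+.42)<.03)
p=W[dark];p=p[p[:,2]>.06]
print('finger z',np.percentile(p[:,2],[0,1,5,20,50]).round(3))
q=p[p[:,2]<p[:,2].min()+.02];print(q.min(0),q.max(0),len(q))
wr('w3',.036,.05,(.47,.57),(-.47,-.37))
E
```

```text
time: 13.38
position: [0.5173, -0.42, 0.0999]
tool_rot: [-2.221, -2.222, 0.001]
ft_force: [-0.0, 0.5, -0.7]
grip_width: 0.342
grip_force: 0.0
t 13.38 p [ 0.5173 -0.42    0.0999] R
 [[-0.     1.    -0.001]
 [ 1.     0.    -0.   ]
 [-0.    -0.001 -1.   ]] w 0.342 gf 0.0 f [-0.   0.5 -0.7] q [ 1.23  0.54 -0.81  1.5   0.4   1.28  0.37]
finger z [0.127 0.139 0.164 0.22  0.234]
[ 0.49302281 -0.42597399  0.1265867 ] [ 0.53992475 -0.40778265  0.14657224] 691
3136 circle [ 0.5175 -0.4204] d 0.0519 z [0.0414 0.0428 0.0438] xr [0.4937 0.5409] yr [-0.4437 -0.3953]
```

```bash
cat >> h.py <<'E'
def tip():
    s=ctrl.get_state();im,d=ctrl.get_image('wrist');W=world('wrist',d);p0=np.array(s['position'])
    m=(im.max(2)<60)&(d>0)&(abs(W[...,0]-p0[0])<.07)&(abs(W[...,1]-p0[1])<.022)&(W[...,2]>.06)
    z=np.sort(W[m][:,2]-p0[2]); print('w',round(s['grip_width']*87,1),'tip above TCP',z[[0,10,40,100]].round(4))
E
python3 -m handwheel '[[0,0,0,0,0,0,0],[0,0,0,0,0,0,0],[0,0,0,0,0,0,0],[0,0,0,0,0,0,0],[0,0,0,0,0,0,0],[0,0,0,0,0,0,0]]'>/dev/null;python3 -c "
from h import *;tip();cv2.imwrite('pics/shut.png',ctrl.get_image('wrist')[0])"
python3 -m handwheel '[[0.055,0,0,0,0,0,0],[0.055,0,0,0,0,0,0],[0.055,0,0,0,0,0,0],[0.055,0,0,0,0,0,0],[0.055,0,0,0,0,0,0],[0.055,0,0,0,0,0,0]]'>/dev/null;python3 -c "
from h import *;tip()"
python3 -m handwheel '[[0.087,0,0,0,0,0,0],[0.087,0,0,0,0,0,0],[0.087,0,0,0,0,0,0],[0.087,0,0,0,0,0,0],[0.087,0,0,0,0,0,0],[0.087,0,0,0,0,0,0]]'>/dev/null;python3 -c "
from h import *;tip()"
```

```text
w 0.1 tip above TCP [0.0278 0.0286 0.0304 0.0327]
w 51.1 tip above TCP [0.0278 0.0286 0.0298 0.0317]
w 86.6 tip above TCP [0.0272 0.0283 0.0294 0.0305]
```

View pics/shut.png

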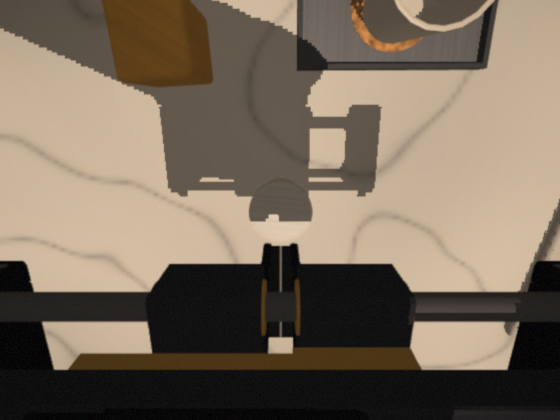

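Fingertips shut are at (280,245), and at every opening they sit about 27 mm above the reported TCP. That matches the miss: the tips were at 47 mm, just over the 44 mm lid. From here I'll use tip z = p.z + 0.027.

```bash
python3 -m handwheel '[[0.087,0,0,0.03,0,0,0],[0.087,0,0,0.03,0,0,0],[0.087,0,0,0.025,0,0,0],[0.087,0,0,0.013,0,0,0],[0.087,0,0,0.008,0,0,0],[0.087,0,0,0,0,0,0]]' 12; python3 -m handwheel '[[0.03,0,0,0,0,0,0],[0.03,0,0,0,0,0,0],[0.03,0,0,0,0,0,0],[0.03,0,0,0,0,0,0],[0.03,0,0,0,0,0,0],[0.03,0,0,0,0,0,0],[0.03,0,0,0,0,0,0]]'
```

```text
time: 16.68
position: [0.5179, -0.4201, -0.0055]
tool_rot: [2.221, 2.222, 0.0]
ft_force: [-0.2, 0.6, 0.8]
grip_width: 1.001
grip_force: 0.0
time: 17.55
position: [0.5178, -0.4201, -0.0055]
tool_rot: [2.221, 2.222, -0.0]
ft_force: [-0.5, 0.3, 1.5]
grip_width: 0.581
grip_force: 12.0
```

```bash
python3 -m handwheel '[[0.03,0,0,-0.03,0,0,0],[0.03,0,0,-0.04,0,0,0],[0.03,0,0,-0.04,0,0,0],[0.03,0,0,-0.02,0,0,0],[0.03,0.032,0.01,0,0,0,0],[0.03,0.04,0.012,0,0,0,0],[0.03,0.04,0.012,0,0,0,0],[0.03,0.04,0.012,0,0,0,0],[0.03,0.04,0.012,0,0,0,0],[0.03,0.04,0.012,0,0,0,0],[0.03,0.04,0.012,0,0,0,0],[0.03,0.02,0.005,0,0,0,0]]';python3 -m handwheel '[[0.03,0,0,0,0,0,0],[0.03,0,0,0,0,0,0]]'
```

```text
time: 19.05
position: [0.6046, -0.1249, 0.1238]
tool_rot: [-2.216, -2.225, -0.0]
ft_force: [0.8, 0.0, 0.4]
grip_width: 0.576
grip_force: 12.0
time: 19.3
position: [0.6041, -0.1307, 0.1238]
tool_rot: [2.224, 2.219, -0.003]
ft_force: [-0.5, -0.5, -0.5]
grip_width: 0.578
grip_force: 12.0
```

```bash
python3 -m handwheel '[[0.03,0.002,0,0.035,0,0,0],[0.03,0,0,0.035,0,0,0],[0.03,0,0,0.035,0,0,0],[0.03,0,0,0.015,0,0,0],[0.03,0,0,0.003,0,0,0],[0.03,0,0,0,0,0,0]]';python3 -m handwheel '[[0.03,0,0,0.001,0,0,0],[0.03,0,0,0.001,0,0,0],[0.03,0,0,0,0,0,0]]'
```

```text
time: 20.05
position: [0.6055, -0.1267, 0.0024]
tool_rot: [2.221, 2.22, 0.001]
ft_force: [-0.2, 1.1, -0.4]
grip_width: 0.581
grip_force: 12.0
time: 20.42
position: [0.6048, -0.1261, -0.0003]
tool_rot: [2.22, 2.222, 0.0]
ft_force: [0.3, -0.1, -0.4]
grip_width: 0.58
grip_force: 12.0
```

```bash
python3 -m handwheel '[[0.03,-0.0015,0,0.001,0,0,0],[0.03,0,0,0.0005,0,0,0],[0.03,0,0,0,0,0,0]]';python3 -m handwheel '[[0.087,0,0,0,0,0,0],[0.087,0,0,0,0,0,0],[0.087,0,0,0,0,0,0],[0.087,0,0,0,0,0,0],[0.087,0,0,-0.02,0,0,0],[0.087,0,0,-0.03,0,0,0],[0.087,0,0,-0.04,0,0,0],[0.087,0,0,-0.04,0,0,0],[0.087,0,0,0,0,0,0],[0.087,0,0,0,0,0,0]]'; python3 -c "
from h import *;st();wr('w4',.04,.056,(.5,.7),(-.2,-.06))"
```

```text
time: 20.8
position: [0.6048, -0.1276, -0.0016]
tool_rot: [2.221, 2.222, -0.0]
ft_force: [-1.1, 0.8, 5.1]
grip_width: 0.576
grip_force: 12.0
time: 22.05
position: [0.6046, -0.1276, 0.1284]
tool_rot: [2.22, 2.222, -0.0]
ft_force: [-0.1, -1.1, 0.1]
grip_width: 0.998
grip_force: 0.0
t 22.05 p [ 0.6046 -0.1276  0.1284] R
 [[-0.001  1.     0.   ]
 [ 1.     0.001 -0.001]
 [-0.001  0.    -1.   ]] w 0.998 gf 0.0 f [-0.1 -1.1  0.1] q [ 0.88  0.44 -0.92  1.6   0.36  1.29 -0.09]
2639 circle [ 0.6037 -0.128 ] d 0.052 z [0.045  0.0462 0.0474] xr [0.5801 0.6276] yr [-0.1515 -0.1031]
```

```bash
python3 -m handwheel '[[0.087,0.03,0,-0.02,0,0,0],[0.087,0.04,0,0,0,0,0],[0.087,0.04,0,0,0,0,0],[0.087,0.04,0,0,0,0,0],[0.087,0.04,0,0,0,0,0],[0.087,0.04,0,0,0,0,0],[0.087,0.04,-0.01,0,0,0,0],[0.087,0.04,-0.01,0,0,0,0],[0.087,0.04,-0.01,0,0,0,0],[0.087,0.04,-0.01,0,0,0,0],[0.087,0.04,-0.01,0,0,0,0],[0.087,0.04,-0.01,0,0,0,0]]'; python3 -m handwheel '[[0.087,0.04,-0.01,0,0,0,0],[0.087,0.03,-0.015,0,0,0,0],[0.087,0.007,0,0,0,0,0],[0.087,0,0,0,0,0,0],[0.087,0,0,0,0,0,0]]';python3 -c "
from h import *;st();wr('w5',.015,.026,(.48,.57),(.38,.45));im,d=ctrl.get_image('wrist')"
```

```text
time: 23.6
position: [0.5425, 0.345, 0.1479]
tool_rot: [-2.219, -2.223, 0.001]
ft_force: [-0.0, -0.2, -0.1]
grip_width: 1.0
grip_force: 0.0
time: 24.22
position: [0.5204, 0.4178, 0.1476]
tool_rot: [2.223, 2.219, -0.001]
ft_force: [-0.7, -0.1, 0.0]
grip_width: 1.0
grip_force: 0.0
t 24.23 p [0.5204 0.4178 0.1476] R
 [[ 0.002  1.     0.   ]
 [ 1.    -0.002 -0.001]
 [-0.001  0.    -1.   ]] w 1.0 gf 0.0 f [-0.7 -0.1  0. ] q [-0.03  0.56 -0.98  1.44  0.47  1.39 -1.03]
1242 circle [0.521 0.416] d 0.0468 z [0.0178 0.0192 0.0203] xr [0.4992 0.543 ] yr [0.3965 0.4333]
```

View pics/w5.png

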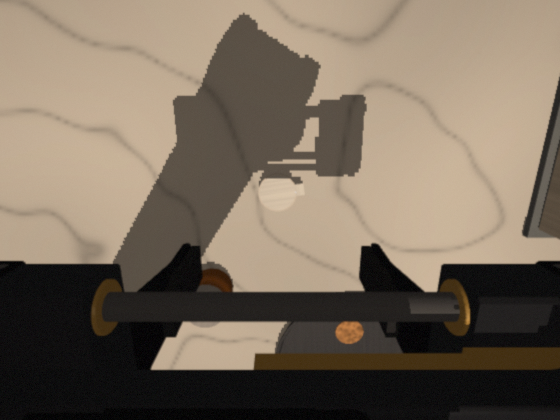

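The creamer is at (277,192) with its tab to the right at (300,188), so its centre is near (0.5185, 0.415). I'll grip it with the tool 5 mm toward +y, so the gripper body clears the tall cup later.

```bash
python3 -m handwheel '[[0.087,0.002,-0.0015,0.035,0,0,0],[0.087,0,0,0.035,0,0,0],[0.087,0,0,0.035,0,0,0],[0.087,0,0,0.035,0,0,0],[0.087,0,0,0.02,0,0,0],[0.087,0,0,0.006,0,0,0],[0.087,0,0,0,0,0,0]]' 8;python3 -m handwheel '[[0.087,0,0,0.002,0,0,0],[0.087,0,0,0.002,0,0,0],[0.087,0,0,0,0,0,0]]'
```

```text
time: 25.2
position: [0.5183, 0.4217, -0.0175]
tool_rot: [2.221, 2.222, 0.001]
ft_force: [-0.3, 0.3, 0.0]
grip_width: 0.996
grip_force: 0.0
time: 25.58
position: [0.518, 0.4215, -0.0219]
tool_rot: [2.221, 2.222, 0.0]
ft_force: [0.5, 0.3, 0.9]
grip_width: 0.998
grip_force: 0.0
```

```bash
python3 -m handwheel '[[0.087,-0.0015,0,0.0015,0,0,0],[0.087,0,0,0,0,0,0],[0.03,0,0,0,0,0,0],[0.03,0,0,0,0,0,0],[0.03,0,0,0,0,0,0],[0.03,0,0,0,0,0,0],[0.03,0,0,0,0,0,0],[0.03,0,0,0,0,0,0],[0.03,0,0,0,0,0,0],[0.03,0,0,0,0,0,0]]';python3 -c "
from h import *;wr('w6',.014,.026,(.48,.57),(.38,.45))"
```

```text
time: 26.82
position: [0.5178, 0.4199, -0.0237]
tool_rot: [2.221, 2.222, -0.0]
ft_force: [-0.3, 0.9, -0.0]
grip_width: 0.445
grip_force: 8.0
3443 circle [0.5176 0.4305] d 0.0569 z [0.0159 0.0191 0.0227] xr [0.4911 0.544 ] yr [0.4111 0.4341]
```

```bash
python3 -m handwheel '[[0.03,0,0,-0.03,0,0,0],[0.03,0,0,-0.04,0,0,0],[0.03,0,0,-0.04,0,0,0],[0.03,0,0,-0.04,0,0,0],[0.03,-0.03,0.01,0,0,0,0],[0.03,-0.04,0.01,0,0,0,0],[0.03,-0.04,0.01,0,0,0,0],[0.03,-0.04,0.01,0,0,0,0],[0.03,-0.04,0.01,0,0,0,0],[0.03,-0.04,0.01,0,0,0,0],[0.03,-0.04,0.01,0,0,0,0],[0.03,-0.04,0.01,0,0,0,0]]'; python3 -m handwheel '[[0.03,-0.04,0.007,0,0,0,0],[0.03,-0.04,0,0,0,0,0],[0.03,-0.04,0,0,0,0,0],[0.03,-0.04,0,0,0,0,0],[0.03,-0.04,0,0,0,0,0],[0.03,-0.04,0,0,0,0,0],[0.03,-0.04,0,0,0,0,0],[0.03,-0.018,0,0,0,0,0],[0.03,0,0,0,0,0,0],[0.03,0,0,0,0,0,0]]'
```

```text
time: 28.38
position: [0.5982, 0.1085, 0.1264]
tool_rot: [2.22, 2.222, -0.0]
ft_force: [0.2, -0.1, -0.0]
grip_width: 0.442
grip_force: 8.0
time: 29.62
position: [0.6055, -0.1852, 0.1265]
tool_rot: [-2.217, -2.225, -0.002]
ft_force: [0.6, 0.3, -0.9]
grip_width: 0.443
grip_force: 8.0
```

```bash
python3 -m handwheel '[[0.03,-0.003,0,0.03,0,0,0],[0.03,0,0,0.03,0,0,0],[0.03,0,0,0.02,0,0,0],[0.03,0,0,0,0,0,0]]'; python3 -m handwheel '[[0.03,0,0,0.02,0,0,0],[0.03,0,0,0.02,0,0,0],[0.03,0,0,0.018,0,0,0],[0.03,0,0,0.004,0,0,0],[0.03,0,0,0,0,0,0]]'
```

```text
time: 30.12
position: [0.6043, -0.1894, 0.0451]
tool_rot: [-2.217, -2.222, 0.001]
ft_force: [-0.4, 0.3, 1.1]
grip_width: 0.442
grip_force: 8.0
time: 30.75
position: [0.6051, -0.1909, -0.016]
tool_rot: [-2.22, -2.222, 0.0]
ft_force: [-0.1, -1.1, -0.4]
grip_width: 0.442
grip_force: 8.0
```

```bash
python3 -m handwheel '[[0.03,0.003,0,0.001,0,0,0],[0.03,0,0,0.001,0,0,0],[0.03,0,0,0.001,0,0,0],[0.03,0,0,0,0,0,0]]'; python3 -m handwheel '[[0.03,0,0,0.0005,0,0,0],[0.03,0,0,0,0,0,0]]'
```

```text
time: 31.25
position: [0.6051, -0.1882, -0.0186]
tool_rot: [2.221, 2.222, -0.0]
ft_force: [0.6, 0.7, -1.3]
grip_width: 0.439
grip_force: 8.0
time: 31.5
position: [0.6051, -0.1881, -0.0192]
tool_rot: [2.221, 2.222, -0.0]
ft_force: [0.2, -0.2, -1.4]
grip_width: 0.445
grip_force: 8.0
```

```bash
python3 -m handwheel '[[0.03,0,0,0.0007,0,0,0],[0.03,0,0,0,0,0,0]]'; python3 -m handwheel '[[0.065,0,0,0,0,0,0],[0.065,0,0,0,0,0,0],[0.065,0,0,0,0,0,0],[0.065,0,0,0,0,0,0],[0.065,0,0,-0.02,0,0,0],[0.065,0,0,-0.03,0,0,0],[0.065,0,0,-0.04,0,0,0],[0.065,0,0,-0.04,0,0,0],[0.065,0,0,-0.03,0,0,0],[0.065,0,0,0,0,0,0],[0.087,0,0,0,0,0,0]]'; python3 -c "
from h import *;st();wr('w7',.017,.03,(.57,.64),(-.225,-.165));c=ctrl.get_image('wrist')"
```

```text
time: 31.75
position: [0.6052, -0.1881, -0.0198]
tool_rot: [2.221, 2.222, -0.0]
ft_force: [0.2, -1.1, 1.3]
grip_width: 0.439
grip_force: 8.0
time: 33.12
position: [0.6049, -0.1881, 0.1402]
tool_rot: [2.221, 2.222, -0.001]
ft_force: [-1.0, -0.3, -0.6]
grip_width: 0.797
grip_force: 0.0
t 33.12 p [ 0.6049 -0.1881  0.1402] R
 [[-0.001  1.    -0.   ]
 [ 1.     0.001 -0.001]
 [-0.001 -0.    -1.   ]] w 0.797 gf 0.0 f [-1.  -0.3 -0.6] q [ 0.95  0.46 -0.92  1.54  0.38  1.32 -0.  ]
1320 circle [ 0.6083 -0.1923] d 0.047 z [0.0211 0.0224 0.0236] xr [0.5862 0.63  ] yr [-0.211  -0.1743]
```

View pics/w7.png

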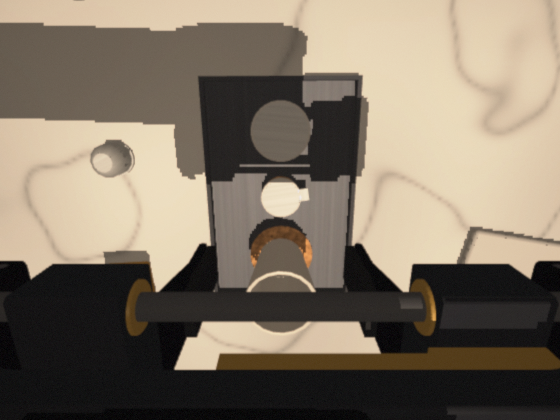

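The oblong tray is correct: creamer (280,197), pod (280,130) and tall cup (280,265) are each on their pad. The small cup is next.

```bash
python3 -m handwheel '[[0.087,0.03,-0.02,0,0,0,0],[0.087,0.03,-0.03,0,0,0,0],[0.087,0.03,-0.03,0,0,0,0],[0.087,0.03,-0.03,0,0,0,0],[0.087,0.03,-0.03,0,0,0,0],[0.087,0.03,-0.025,0,0,0,0],[0.087,0.009,-0.012,0,0,0,0],[0.087,0,0,0,0,0,0],[0.087,0,0,0,0,0,0]]'; python3 -c "
from h import *;st();wr('w8',.05,.062,(.38,.48),(-.04,.05))"
```

```text
time: 34.35
position: [0.4283, 0.0003, 0.14]
tool_rot: [-2.221, -2.221, -0.0]
ft_force: [-0.8, -0.8, -0.6]
grip_width: 1.001
grip_force: 0.0
t 34.35 p [4.283e-01 3.000e-04 1.400e-01] R
 [[ 0.  1.  0.]
 [ 1. -0.  0.]
 [ 0.  0. -1.]] w 1.001 gf 0.0 f [-0.8 -0.8 -0.6] q [ 1.13 -0.18 -1.07  2.01 -0.17  1.23  0.12]
788 circle [0.4267 0.0009] d 0.0516 z [0.051  0.0544 0.0557] xr [0.4017 0.4515] yr [-0.0238  0.026 ]
```

```bash
python3 -m handwheel '[[0.087,0.001,-0.001,0.03,0,0,0],[0.087,0,0,0.035,0,0,0],[0.087,0,0,0.035,0,0,0],[0.087,0,0,0.03,0,0,0],[0.087,0,0,0.014,0,0,0],[0.087,0,0,0,0,0,0]]' 15; python3 -m handwheel '[[0.03,0,0,0,0,0,0],[0.03,0,0,0,0,0,0],[0.03,0,0,0,0,0,0],[0.03,0,0,0,0,0,0],[0.03,0,0,0,0,0,0],[0.03,0,0,0,0,0,0],[0.03,0,0,0,0,0,0]]'
```

```text
time: 35.15
position: [0.4263, 0.0026, -0.0051]
tool_rot: [-2.218, -2.218, -0.001]
ft_force: [0.6, 0.1, -0.1]
grip_width: 0.995
grip_force: 0.0
time: 36.02
position: [0.4272, 0.0018, -0.0037]
tool_rot: [2.221, 2.222, -0.0]
ft_force: [-0.9, -0.1, 3.5]
grip_width: 0.555
grip_force: 14.7
```

```bash
python3 -m handwheel '[[0.03,0,0,-0.02,0,0,0],[0.03,0,0,-0.03,0,0,0],[0.03,0,0,-0.03,0,0,0],[0.03,0.02,0.024,0,0,0,0],[0.03,0.025,0.03,0,0,0,0],[0.03,0.025,0.03,0,0,0,0],[0.03,0.025,0.03,0,0,0,0],[0.03,0.025,0.03,0,0,0,0],[0.03,0.02,0.03,0,0,0,0],[0.03,0.01,0.01,0,0,0,0],[0.03,0,0,0,0,0,0],[0.03,0,0,0,0,0,0]]'; python3 -m handwheel '[[0.03,0,0,0.03,0,0,0],[0.03,0,0,0.03,0,0,0],[0.03,0,0,0.012,0,0,0],[0.03,0,0,0,0,0,0]]'
```

```text
time: 37.52
position: [0.61, 0.1509, 0.0758]
tool_rot: [2.221, 2.221, -0.003]
ft_force: [0.5, 0.0, -1.1]
grip_width: 0.552
grip_force: 15.0
time: 38.02
position: [0.6104, 0.151, 0.0039]
tool_rot: [-2.222, -2.221, 0.002]
ft_force: [-0.3, 1.4, -1.0]
grip_width: 0.552
grip_force: 15.0
```

Contact should come at about p.z = 0.0003.

```bash
python3 -m handwheel '[[0.03,0.001,0.001,0.001,0,0,0],[0.03,0,0,0.001,0,0,0],[0.03,0,0,0.001,0,0,0],[0.03,0,0,0,0,0,0]]'; python3 -m handwheel '[[0.03,0,0,0.0006,0,0,0],[0.03,0,0,0,0,0,0]]'
```

```text
time: 38.52
position: [0.612, 0.153, 0.0012]
tool_rot: [2.221, 2.222, 0.0]
ft_force: [0.1, 0.6, -0.2]
grip_width: 0.556
grip_force: 15.0
time: 38.78
position: [0.612, 0.1529, 0.0005]
tool_rot: [-2.221, -2.222, 0.0]
ft_force: [-0.6, -0.0, -1.1]
grip_width: 0.556
grip_force: 15.0
```

```bash
python3 -m handwheel '[[0.03,0,0,0.0008,0,0,0],[0.03,0,0,0,0,0,0]]'; python3 -m handwheel '[[0.087,0,0,0,0,0,0],[0.087,0,0,0,0,0,0],[0.087,0,0,0,0,0,0],[0.087,0,0,0,0,0,0],[0.087,0,0,-0.02,0,0,0],[0.087,0,0,-0.03,0,0,0],[0.087,0,0,-0.04,0,0,0],[0.087,0,0,-0.04,0,0,0],[0.087,0,0,0,0,0,0],[0.087,0,0,0,0,0,0]]';python3 -c "
from h import *;wr('w9',.052,.066,(.56,.66),(.1,.2))"; python3 -m handwheel '[[0.087,-0.03,-0.01,0,0,0,0],[0.087,-0.04,-0.02,0,0,0,0],[0.087,-0.04,-0.02,0,0,0,0],[0.087,-0.04,-0.02,0,0,0,0],[0.087,-0.04,-0.022,0,0,0,0],[0.087,-0.04,-0.025,0,0,0,0],[0.087,-0.04,-0.025,0,0,0,0],[0.087,-0.039,-0.03,0,0,0,0],[0.087,0,0,0,0,0,0],[0.087,0,0,0,0,0,0]]';python3 -c "
from h import *;wr('w10',.010,.032,(.4,.48),(-.19,-.12))"
```

```text
time: 39.02
position: [0.612, 0.1531, 0.0004]
tool_rot: [2.221, 2.222, -0.0]
ft_force: [-1.6, -1.6, 5.0]
grip_width: 0.552
grip_force: 14.7
time: 40.28
position: [0.6119, 0.1529, 0.1302]
tool_rot: [2.22, 2.222, 0.0]
ft_force: [0.4, -0.6, -0.2]
grip_width: 1.0
grip_force: 0.0
907 circle [0.6109 0.1516] d 0.0518 z [0.0532 0.0575 0.0588] xr [0.5864 0.6354] yr [0.1269 0.1769]
time: 41.58
position: [0.4398, -0.1559, 0.1294]
tool_rot: [-2.221, -2.221, 0.0]
ft_force: [-0.4, 0.4, 0.3]
grip_width: 0.999
grip_force: 0.0
889 circle [ 0.4397 -0.1564] d 0.032 z [0.0165 0.0249 0.0287] xr [0.4253 0.4541] yr [-0.1708 -0.1411]
```

```bash
python3 -m handwheel '[[0.087,0,0,0.035,0,0,0],[0.087,0,0,0.035,0,0,0],[0.087,0,0,0.035,0,0,0],[0.087,0,0,0.03,0,0,0],[0.087,0,0,0.015,0,0,0],[0.087,0,0,0.002,0,0,0],[0.087,0,0,0,0,0,0]]' 8; python3 -m handwheel '[[0.025,0,0,0.001,0,0,0],[0.025,0,0,0,0,0,0],[0.025,0,0,0,0,0,0],[0.025,0,0,0,0,0,0],[0.025,0,0,0,0,0,0],[0.025,0,0,0,0,0,0],[0.025,0,0,0,0,0,0],[0.025,0,0,0,0,0,0],[0.025,0,0,0,0,0,0]]'
```

```text
time: 42.5
position: [0.4412, -0.1558, -0.0215]
tool_rot: [2.219, 2.222, 0.001]
ft_force: [0.2, 0.7, 0.0]
grip_width: 0.997
grip_force: 0.0
time: 43.62
position: [0.4401, -0.1561, -0.0233]
tool_rot: [2.221, 2.222, -0.0]
ft_force: [-0.3, -0.1, -0.5]
grip_width: 0.363
grip_force: 8.0
```

```bash
python3 -m handwheel '[[0.025,0,0,-0.02,0,0,0],[0.025,0,0,-0.04,0,0,0],[0.025,0,0,-0.04,0,0,0],[0.025,0,0,-0.04,0,0,0],[0.025,0.03,0.01,0,0,0,0],[0.025,0.04,0.017,0,0,0,0],[0.025,0.04,0.017,0,0,0,0],[0.025,0.04,0.017,0,0,0,0],[0.025,0.04,0.017,0,0,0,0],[0.025,0.04,0.017,0,0,0,0],[0.025,0.04,0.017,0,0,0,0],[0.025,0.04,0.017,0,0,0,0]]';python3 -m handwheel '[[0.025,0.04,0.017,0,0,0,0],[0.025,0.04,0.017,0,0,0,0],[0,0,0,0,0,0,0],[0.025,0,0,0,0,0,0]]'
```

```text
time: 45.12
position: [0.5694, 0.1551, 0.1163]
tool_rot: [-2.221, -2.222, 0.001]
ft_force: [0.3, 0.4, 0.5]
grip_width: 0.361
grip_force: 8.0
time: 45.62
position: [0.6027, 0.2335, 0.1162]
tool_rot: [2.221, 2.222, -0.002]
ft_force: [-0.9, -0.2, -0.4]
grip_width: 0.362
grip_force: 8.0
```

Final p.z is about -0.0193, which is a descent of 0.1355.

```bash
python3 -m handwheel '[[0.025,0.001,0.001,0.035,0,0,0],[0.025,0,0,0.035,0,0,0],[0.025,0,0,0.035,0,0,0],[0.025,0,0,0.02,0,0,0],[0.025,0,0,0.006,0,0,0],[0.025,0,0,0,0,0,0]]';python3 -m handwheel '[[0.025,0,0,0.001,0,0,0],[0.025,0,0,0.001,0,0,0],[0.025,0,0,0.0005,0,0,0],[0.025,0,0,0,0,0,0]]'
```

```text
time: 46.38
position: [0.6045, 0.2348, -0.0136]
tool_rot: [2.221, 2.221, 0.001]
ft_force: [0.5, -0.5, -0.3]
grip_width: 0.364
grip_force: 8.0
time: 46.88
position: [0.604, 0.235, -0.0167]
tool_rot: [2.221, 2.222, 0.0]
ft_force: [0.1, -0.7, -0.4]
grip_width: 0.361
grip_force: 8.0
```

```bash
python3 -m handwheel '[[0.025,0,0,0.001,0,0,0],[0.025,0,0,0.001,0,0,0],[0.025,0,0,0.0004,0,0,0],[0.025,0,0,0,0,0,0]]';python3 -m handwheel '[[0.025,0,0,0.0005,0,0,0],[0.025,0,0,0,0,0,0]]'
```

```text
time: 47.38
position: [0.6039, 0.235, -0.0192]
tool_rot: [2.221, 2.222, -0.0]
ft_force: [0.3, 0.5, -0.4]
grip_width: 0.359
grip_force: 8.0
time: 47.62
position: [0.6039, 0.235, -0.0193]
tool_rot: [2.221, 2.222, -0.0]
ft_force: [-1.7, -2.0, 5.2]
grip_width: 0.36
grip_force: 8.0
```

```bash
python3 -m handwheel '[[0.06,0,0,0,0,0,0],[0.06,0,0,0,0,0,0],[0.06,0,0,0,0,0,0],[0.06,0,0,0,0,0,0],[0.06,0,0,-0.02,0,0,0],[0.06,0,0,-0.03,0,0,0],[0.06,0,0,-0.04,0,0,0],[0.06,0,0,-0.04,0,0,0],[0.06,0,0,-0.03,0,0,0],[0.06,0,-0.03,-0.02,0,0,0],[0.06,0,-0.03,0,0,0,0],[0.06,0,-0.03,0,0,0,0]]' && python3 -m handwheel '[[0.06,0.03,0,0,0,0,0],[0.06,0.03,0,0,0,0,0],[0.06,0.03,0,0,0,0,0],[0.06,0,0,0,0,0,0]]'; python3 -c "
from h import *
wr('w11',.014,.036,(.57,.64),(.2,.27))
im,d=ctrl.get_image('scene');im2,d2=ctrl.get_image('top');W=world('top',d2)
for n,c,h in [('big',(.605,-.264),.092),('pod',(.6045,-.128),.048),('cream',(.605,-.193),.024),('small',(.6113,.151),.06),('caps',(.6035,.2345),.033),('jam',(.442,.296),.05),('tin',(.4366,-.2963),.07)]:
    m=(d2>0)&(np.hypot(W[...,0]-c[0],W[...,1]-c[1])<.045)&(W[...,2]>h-.009)&(W[...,2]<h+.01)
    p=W[m]
    if len(p)>5: print(n,np.round(cv2.minEnclosingCircle(p[:,:2].astype(np.float32))[0],4),len(p),p[:,2].max())
    else: print(n,'hidden')
cv2.imwrite('pics/end.png',np.hstack([cv2.resize(im[110:320,120:460],(400,300)),cv2.resize(im2[130:310,80:500],(400,300))]))"
```

```text
time: 49.12
position: [0.5132, 0.2357, 0.1619]
tool_rot: [2.219, 2.222, 0.002]
ft_force: [-1.0, -0.2, -0.1]
grip_width: 0.692
grip_force: 0.0
time: 49.62
position: [0.5124, 0.3284, 0.1619]
tool_rot: [-2.214, -2.227, -0.003]
ft_force: [-0.2, -0.1, -0.6]
grip_width: 0.688
grip_force: 0.0
140 circle [0.6109 0.2374] d 0.0262 z [0.0171 0.0253 0.0297] xr [0.6022 0.6192] yr [0.2301 0.2471]
big [ 0.6063 -0.267 ] 167 0.0968654845093196
pod [ 0.6055 -0.1273] 366 0.05582167931137384
cream [ 0.6096 -0.1912] 224 0.02921180933383931
small [0.6124 0.152 ] 121 0.06571524459691896
caps [0.6044 0.2331] 122 0.037627676251977694
jam hidden
tin [ 0.4367 -0.2962] 490 0.0765543653405089
```

View pics/end.png

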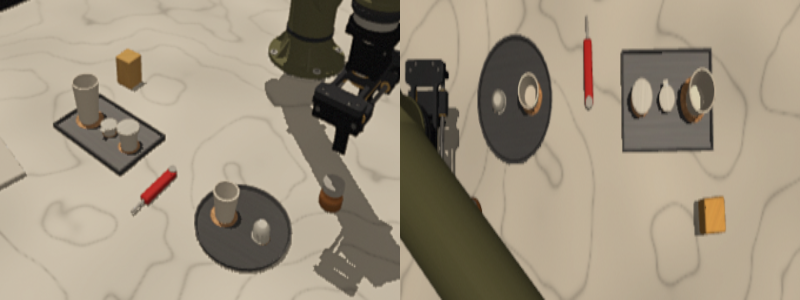

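Both views show every item upright on its pad: tall cup, creamer and pod on the oblong tray, espresso cup and capsule on the round one. The jar, tin and corkscrew are standing where they were, and the gripper is clear.

```bash
python3 -c "
from bench import ctrl;print(ctrl.close_job())"
```

```text
the job is handed in; nothing more can be done
None
```

I made up both trays in the order asked and handed the job in at about 50 s: all five items stand upright and released within about 3 mm of their pad centres, and the jam jar, tea tin and corkscrew were left alone.

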